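Ballast a microscope stand and hold a square in its corner

TASK

Ballast the loose microscope stand: thread the large dark steel ring, then the smaller brass ring, down the steel post on its plate, each fully home. Then take the engineer's square with the blue grip, stand its foot on the plate and press it firmly into the corner, foot flat on the plate and upright blade flat against the middle of the white pillar's face, without shoving the stand along the bench or disturbing the other things. Finish while still gripping the square and pressing it home on both faces: do not let go.

Things in the scene. Friction and masses are not known exactly. Their poses are not given: they have to be found in the camera images.
- stand: Microscope stand without its head, loose on the bench, 4.7 kg in all. Origin: centre of the underside of its grey plate, 150 (x) x 300 (y) x 18 mm (z), z up. On the plate stand a white pillar near the +y end and a steel post near the -y end. When bare the stand slides if pushed sideways with more than about 20 N.
- plate: The grey base plate, a part of the stand (same origin and axes); its flat top is 18 mm above the bench.
- pillar: The white upright pillar, a part of the stand (same origin and axes, so the origin is not at the pillar): 56 mm wide (x), 45 mm deep (y), its top 152 mm above the bench. Its flat working face, with a flush black strip, looks to the stand's -y and lies at y = +90 mm. Black focus knobs stick out 26 mm from its two x sides, from 21 to 63 mm above the plate.
- post_foot (a point): Point on the axis of the steel post at the top of the plate (stand x 0, y -95, z 18 mm). The post rises 54 mm above the plate, diameter 20 mm, its top 7 mm tapering to 12 mm.
- corner (a point): The corner: point on the top of the plate at the middle of the bottom edge of the pillar's working face (stand x 0, y +90, z 18 mm). Axes as the stand: y points into the pillar, z up.
- big_ring_mid (a point): Centre (half-way up) of the large dark steel ballast ring lying flat: outside diameter 60 mm, bore 24 mm, height 24 mm, 0.42 kg. z is its axis. Home: flat on the plate around the post.
- small_ring_mid (a point): Centre (half-way up) of the smaller brass ballast ring lying flat: outside diameter 46 mm, bore 24 mm, height 24 mm, 0.23 kg. z is its axis. Home: around the post, flat on the large ring.
- square: Wide-foot steel engineer's square, standing on its foot, about 0.32 kg. Origin: centre of the underside of the foot, 36 (x) x 110 (y) x 12 mm (z). At the +y end a blade 26 mm wide (x) and 10 mm thick (y) rises to 95 mm above the underside; its outer face is flush with the end of the foot at y = +55 mm and is the face to press against the pillar (square's y along the stand's y).
- square_grip (a point): Grip point of the square, 50 mm above its underside, above its origin, axes as the square's: middle of the upper part of the blue grip, a block 14 mm thick (x), 36 mm long (y), from 12 to 70 mm above the underside. 27 mm of free space lies between it and the blade.
- blade_top (a point): Middle of the top edge of the outer face of the square's blade (square x 0, y +55, z 95 mm), axes as the square's. About 5 to 12 N on each face is right; friction on each face takes some 3 to 7 N of the push on the other, so push with 10 to 14 N both ways.
- amber_bottle: Bystander: amber bottle, diameter 72, height 160 mm; origin at the centre of its underside.
- sample_jar: Bystander: small white jar with red cap, diameter 52, height 75 mm; origin at the centre of its underside.
- objective: Bystander: steel microscope objective standing upright, diameter 28, height 42 mm; origin at the centre of its underside.
- driver: Bystander: screwdriver lying on the bench, 150 mm long along its x.
- slide_box: Bystander: blue slide box 85 (x) x 160 (y) x 34 mm; origin at the centre of its underside.
- lens_cap: Bystander: black lens cap, diameter 40, height 16 mm; origin at the centre of its underside.
Things that resemble listed ones, but are neither listed nor needed, are in the scene too. Of the things shaped like the part that bears small_ring_mid, the brass one is meant.

How it is judged:
By the outcome, as a careful person would: the job done as asked, in the order asked, and still so for the second after the job is handed in, while the arm keeps its last pose, push and grip.
It also fails if it takes over 72 s, if anything falls off the work surface, if the arm or the gripper's body presses on something with over 40 N, if the wrist force passes 120 N, or if a joint passes its speed limit or range.

ROBOT

A 6-joint arm with a two-finger parallel gripper is mounted at the origin on the work surface. World frame = base frame: x ahead of the robot, y to its left, z up, the work surface at z = 0. Lengths are in m, angles in rad, forces in N, time in s.
With the tool pointing down it reaches from about 0.425 to 0.95 m from the base axis. Payload 3.5 kg.
Tool frame: the origin (TCP) lies at the very end of the fingers, on their centre line; the grasp point (between the pads) lies 19 mm behind it; z points along the fingers, y is the direction in which the jaws open and shut (so a half turn about z gives the same grasp; the last joint's range is limited). The gripper opens to 85 mm and grips with 20 to 120 N. Pads are 22 mm wide; open, the fingers measure 114 mm over their backs; the gripper's body (76 mm by 85 mm) begins 54 mm behind the grasp point. The pads swing forward as they close: fully open they stand 13 mm farther back than shut.
Start: joints at [1.146, 0.286, 1.577, -0, 1.279, -0.15], TCP at [0.183, 0.65, 0.231] pointing down, gripper open.
Joint ranges: [-2.77, 2.77], [-0.9, 2.22], [0.21, 2.48], [-1.53, 4.67], [0.24, 2.81], [-2.84, 2.84]. Speed limits (rad/s): [2.79, 2.79, 3.14, 3.14, 3.14, 3.14].

INTERFACE

Orientations are given as a unit quaternion [x, y, z, w].
In Python, from plant import ctrl, eyes, ticket gives the robot as it stands.
- The arm moves only by the tool send_rows, never from a script. Its arguments are lists of equal length, an entry for each row: "translation": the shift along the tool's x, y, z in units of 30 mm (1.0 is 30 mm), a list of three; "rotation": the turn, a rotation vector about the tool's x, y, z in units of 5 degrees (1.0 is 5 degrees), a list of three; "grip": the finger opening in mm, from 0 to 85.4. A call has 1 to 5 rows; each row shifts and turns the commanded pose from where the row before left it, along the tool's axes as they then stand; what a row does not reach is not made up. A row lasts 1/8 s, in which the tool goes at most 62.5 mm and 10.7 degrees, less where a joint would pass 70% of its speed; a pose out of reach is approached as far as the arm can. A call is refused whole if a number of a shift passes 1 or a number of a turn 1, either way. A call with a gripper value outside its range is refused whole. The fingers move at their own pace and stop on an object; "squeeze" is the grip in N (left out, the last holds). Time passes only in rows, so rows that do not move let the fingers close. It gives the time, the measured TCP pose, the force and the opening at its end, in the units of the state.
- ctrl.get_state(): the state, without advancing time (a new reading comes with each control period).
- eyes.read_camera(name): name is "scene" or "top"; returns a dict with "image" (420x560x3 uint8, blue, green, red), "mtx" (3x3 intrinsics, pixels), "dist_coeffs" ([k1, k2, p1, p2, k3] as OpenCV has them; the pictures are not rectified), "xyz" and "orientation" of the camera in the world. Camera axes: x right, y down, z forward; pixel columns grow to the right and rows downward; lengths in m; the calibration is good to about 2 mm. A picture is of the moment at which its call begins. There is no depth.
- ticket.sign_off(): hands the job in, once; it reports no verdict.
The state is a dict: "time": time; "qpos": joint angles; "dq": joint speeds; "joint_efforts": joint torques, N m; "eef_pos": TCP position; "tcp_rot": TCP orientation; "contact_force": force on the tool from outside, world axes, zero at the start; "wrist_torque": the same for the moment, N m; "opening": opening from 0.0 (shut) to 1.0 (fully open).
Only numpy, scipy, OpenCV 4.12 (cv2) and the standard library are available. Lean on these libraries where they do the work, as an engineer would, in place of code of your own. Each camera call takes 0.05 s, during which the arm holds its last target. There are 200 camera calls.

## Working session

There is one attempt and no reset: what is moved stays moved. The work goes in short steps, Python scripts to look and compute and a tool call to move; the robot and the scene stay as the last step left them, time stands still between calls to the robot, and variables do not carry over. Pictures are saved under pics/ and viewed, about 8 in all and at most 12, crops included, and the job is handed in when it is done.

Besides the shell and the picture viewer there is one more tool, called after "Request:" by a JSON object that holds its "name" and its "arguments", one argument or row to a line. send_rows: Moves the arm, as the interface text tells. Its arguments: {"type":"object","properties":{"translation":{"type":"array"},"rotation":{"type":"array"},"grip":{"type":"array"},"squeeze":{"type":"number"}},"required":["translation","rotation","grip"]}

```bash
mkdir -p pics; ls
cat > h.py <<'E'
import numpy as np, cv2
from scipy.spatial.transform import Rotation as R
from plant import ctrl, eyes, ticket
def snap(n,f=None):
    c=eyes.read_camera(n)
    np.savez(f'cam_{n}.npz',**{k:np.array(v) for k,v in c.items()})
    if f: cv2.imwrite(f'pics/{f}.png',c['image'])
    return c
def load(n): return dict(np.load(f'cam_{n}.npz'))
def ray(c,uv):
    p=cv2.undistortPoints(np.array([[uv]],float),c['mtx'],c['dist_coeffs'])[0,0]
    d=R.from_quat(c['orientation']).apply([p[0],p[1],1]); return np.array(c['xyz'],float),d
def onz(c,uv,z):
    o,d=ray(c,uv); return o+d*(z-o[2])/d[2]
def tri(pairs):
    A=np.zeros((3,3));b=np.zeros(3)
    for c,uv in pairs:
        o,d=ray(c,uv);d=d/np.linalg.norm(d);M=np.eye(3)-np.outer(d,d);A+=M;b+=M@o
    return np.linalg.solve(A,b)
def proj(c,X):
    r=R.from_quat(c['orientation']).inv(); 
    q=r.apply(np.atleast_2d(X)-c['xyz']); return cv2.projectPoints(q.reshape(-1,1,3),np.zeros(3),np.zeros(3),c['mtx'],c['dist_coeffs'])[0][:,0]
E
python3 - <<'E'
from h import *
s=ctrl.get_state();print({k:np.round(v,3) for k,v in s.items()})
for n in('scene','top'):
    c=snap(n,n+'0');print(n,c['xyz'],R.from_quat(c['orientation']).as_matrix().round(3).tolist(),np.array(c['mtx']).round(1).tolist(),c['dist_coeffs'])
E
```

```text
pics
{'time': np.float64(0.0), 'qpos': array([ 1.146,  0.287,  1.578,  0.   ,  1.279, -0.15 ]), 'dq': array([-0.   , -0.002, -0.001,  0.001,  0.001, -0.001]), 'joint_efforts': array([ 0.0000e+00, -4.0598e+01, -2.9263e+01, -0.0000e+00,  6.0000e-03,
        0.0000e+00]), 'eef_pos': array([0.183, 0.649, 0.23 ]), 'tcp_rot': array([ 0.137,  0.991, -0.001, -0.   ]), 'contact_force': array([-0.152,  0.511,  0.198]), 'wrist_torque': array([-0.015, -0.018, -0.024]), 'opening': np.float64(1.006)}
scene [ 1.03184428 -0.5647384   0.99564431] [[0.727, 0.539, -0.426], [0.687, -0.557, 0.466], [0.014, -0.631, -0.776]] [[498.7, 0.0, 272.2], [0.0, 498.7, 215.7], [0.0, 0.0, 1.0]] [0.05790667 0.         0.         0.         0.        ]
top [ 0.17852337 -0.02023305  1.75769901] [[-0.029, -0.981, 0.193], [-1.0, 0.03, 0.005], [-0.011, -0.193, -0.981]] [[543.7, 0.0, 282.9], [0.0, 543.7, 204.2], [0.0, 0.0, 1.0]] [-0.01649919  0.          0.          0.          0.        ]
```

View pics/scene0.png

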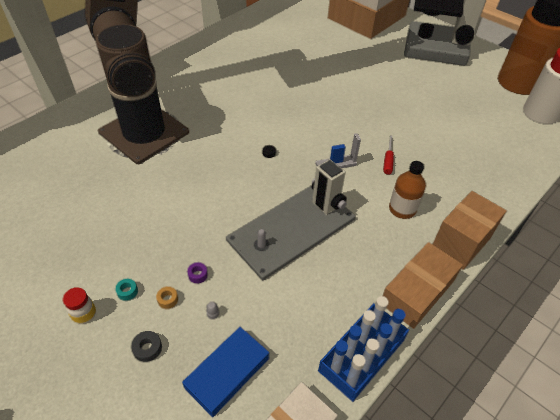

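View pics/top0.png

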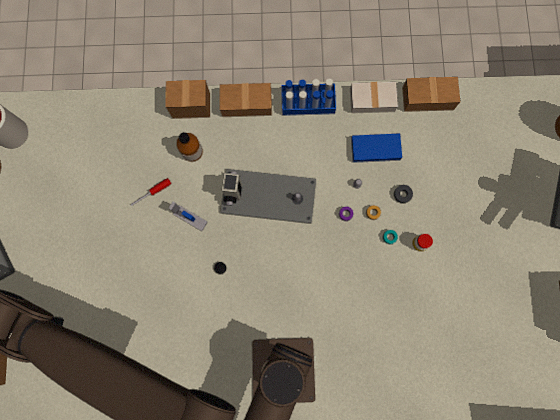

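Scene shows the stand (290,230), big dark ring (146,346), square (345,150). There are three small rings: teal (127,289), yellow/orange (167,297) and purple (198,272); in top they are at (390,237), (373,212) and (346,213). The yellow/orange one fits "brass". I'll confirm it in one enlarged composite.

Run:
```python
from h import *
a=load('scene')['image'];b=load('top')['image']
def crop(i,x,y,w,h,k):return cv2.resize(i[y:y+h,x:x+w],None,fx=k,fy=k,interpolation=cv2.INTER_CUBIC)
A=crop(a,100,255,133,100,3);B=crop(b,325,170,133,100,3)
C=crop(a,220,130,144,150,2.77);D=crop(b,160,160,160,120,2.5)
o=np.zeros((600,800,3),np.uint8)
A=A[:300,:400];B=B[:300,:400]
o[:A.shape[0],:A.shape[1]]=A;o[:B.shape[0],400:400+B.shape[1]]=B
C=cv2.resize(a[130:280,220:420],(400,300),interpolation=cv2.INTER_CUBIC)
o[300:,:400]=C;o[300:,400:]=D
cv2.imwrite('pics/crop1.png',o)
```

```text
(no output)
```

View pics/crop1.png

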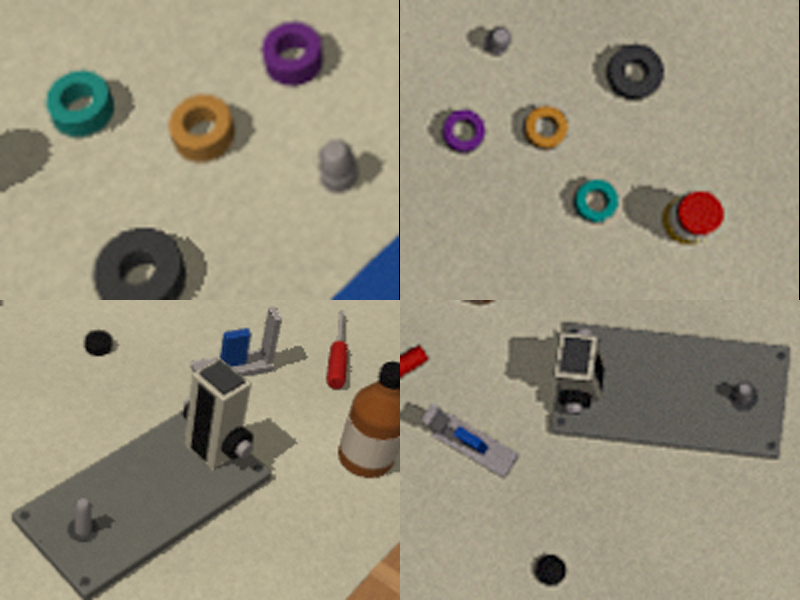

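The crop confirms the orange-gold metallic ring as the brass one; the others are teal and purple. Next I fit the models to image edges in both views.

```bash
cat > fit.py <<'E'
from h import *
from scipy.optimize import minimize
def seg(P,n=40):
    P=np.array(P,float);return np.vstack([P[i]+(P[(i+1)%len(P)]-P[i])*np.linspace(.03,.97,n)[:,None] for i in range(len(P))])
def box(x0,x1,y0,y1,z):return seg([[x0,y0,z],[x1,y0,z],[x1,y1,z],[x0,y1,z]])
t=np.linspace(0,2*np.pi,120,endpoint=False)
def circ(r,z,x=0,y=0):return np.c_[x+r*np.cos(t),y+r*np.sin(t),0*t+z]
M={'stand':np.vstack([box(-.075,.075,-.15,.15,.018),box(-.028,.028,.09,.135,.152)]),
 'post':np.vstack([circ(.006,.072,0,-.095)]),
 'big':np.vstack([circ(.03,.024),circ(.012,.024)]),
 'small':np.vstack([circ(.023,.024),circ(.012,.024)]),
 'square':np.vstack([box(-.018,.018,-.055,.055,.012),box(-.013,.013,.045,.055,.095),box(-.007,.007,-.018,.018,.070)])}
def grads(c,s):
    g=cv2.GaussianBlur(c['image'].astype(np.float32),(0,0),s)
    return np.sqrt(sum(cv2.Sobel(g,cv2.CV_32F,a,b,ksize=3)**2 for a,b in((1,0),(0,1))).sum(2))
def tf(m,p):
    return R.from_euler('z',p[3]).apply(m)+[p[0],p[1],p[2]]
def fit(name,p,cams,zfix=False,yaw=True):
    p=np.array(p,float);sc=np.array([.004,.004,.004,.05])
    free=[0,1]+([] if zfix else [2])+([3] if yaw else [])
    for s in(2.5,1.2,.8):
        G=[grads(c,s) for c in cams]
        def f(q):
            P=p0.copy();P[free]+=q*sc[free];v=0
            for c,g in zip(cams,G):
                u=proj(c,tf(M[name],P)).astype(np.float32)
                v-=np.minimum(cv2.remap(g,u[None,:,0],u[None,:,1],cv2.INTER_LINEAR),np.percentile(g,99.7)).mean()/g.std()
            return v
        p0=p.copy()
        r=minimize(f,np.zeros(len(free)),method='Powell',options=dict(xtol=1e-3));p[free]+=r.x*sc[free]
    return p,r.fun
E
cat > m1.py <<'E'
from fit import *
S,T=load('scene'),load('top')
init={'stand':(*onz(T,(267,196),.018)[:2],0,-.11),'big':(*onz(T,(403,193),.024)[:2],0,0),'small':(*onz(T,(373,212),.024)[:2],0,0),'square':(*onz(T,(188.5,216),.012)[:2],0,-.55)}
out={}
for k,p in init.items():
    y=k in('stand','square')
    for cams,l in(([S,T],'both'),([S],'scene'),([T],'top')):
        r,v=fit(k,p,cams,zfix=l!='both',yaw=y);print(k,l,r.round(4),round(float(v),2))
        if l=='both':out[k]=r
for k,uv in dict(purple=(346,213),teal=(390,237),obj=(358,183),jar=(424,242),box=(377,147),cap=(220,268),bottle=(188,146)).items():print(k,onz(T,uv,.03).round(3))
np.save('poses.npy',out)
o=[]
for c,(x,y,w,h) in((S,(100,120,300,260)),(T,(150,130,280,120))):
    k=800/w if w==280 else 1
    I=cv2.resize(c['image'],None,fx=3,fy=3,interpolation=cv2.INTER_CUBIC)
    for n in out:
        for u in proj(c,tf(M[n],out[n])):cv2.circle(I,tuple(((u+.5)*3-.5).astype(int)),0,(0,0,255),-1)
    o.append(I)
a=o[0][120*3:380*3,100*3:420*3];b=o[1][155*3:230*3,155*3:425*3]
a=cv2.resize(a,None,fx=.45,fy=.45,interpolation=cv2.INTER_AREA);
b=cv2.resize(b,(800,222),interpolation=cv2.INTER_AREA)
C=np.zeros((600,800,3),np.uint8);C[:a.shape[0],:a.shape[1]]=a;C[375:375+222]=b
q=o[1][195*3:235*3,160*3:215*3];C[:120*2,460:460+330]=cv2.resize(q,None,fx=2,fy=2)[:240,:330]
cv2.imwrite('pics/fit1.png',C)
E
python3 m1.py
```

```text
stand both [ 0.5527  0.0334 -0.0104 -0.137 ] -6.2
stand scene [ 0.5581  0.0268  0.     -0.1268] -3.04
stand top [ 0.5503  0.0347  0.     -0.1465] -3.59
big both [ 0.5455 -0.4082 -0.0194  0.    ] -5.9
big scene [ 0.5443 -0.409   0.      0.    ] -2.75
big top [ 0.5417 -0.4028  0.      0.    ] -3.81
small both [ 0.4847 -0.3063 -0.0011  0.    ] -5.97
small scene [ 0.4846 -0.3078  0.      0.    ] -2.68
small top [ 0.4811 -0.2988  0.      0.    ] -3.17
square both [ 0.4841  0.2929 -0.018  -0.4873] -5.23
square scene [ 0.4879  0.2887  0.     -0.9602] -2.83
square top [ 0.4787  0.2856  0.     -0.5153] -2.87
purple [ 0.483 -0.214  0.03 ]
teal [ 0.401 -0.351  0.03 ]
obj [ 0.581 -0.259  0.03 ]
jar [ 0.381 -0.458  0.03 ]
box [ 0.701 -0.328  0.03 ]
cap [0.318 0.193 0.03 ]
bottle [0.724 0.297 0.03 ]
```

View pics/fit1.png

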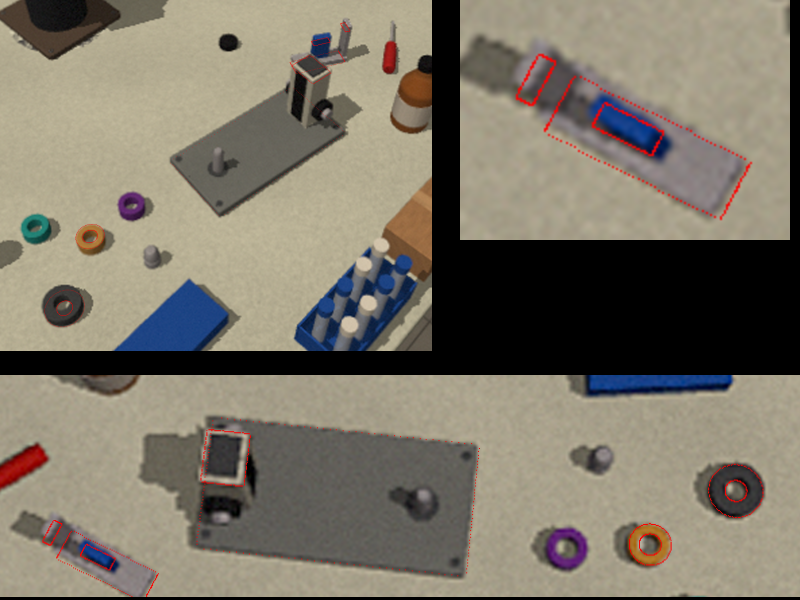

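The fit shows the rings and plate well registered. The scene and top cameras disagree by about 6 mm, so I'll calibrate by centring mechanically on the big ring with the gripper. Moving there now.

Request:
{"name": "send_rows", "arguments": {
  "translation": [
    [-0.8,-1,0],
    [-0.8,-1,0],
    [-0.8,-1,0],
    [-0.8,-1,0],
    [-0.8,-1,0]
  ],
  "rotation": [
    [0,0,-0.8],
    [0,0,-0.8],
    [0,0,-0.8],
    [0,0,-0.8],
    [0,0,0]
  ],
  "grip": [80,80,80,80,80],
  "squeeze": 20
}}

```text
time: 0.72
eef_pos: [0.2816, 0.4843, 0.2308]
tcp_rot: [-0.003, 1.0, -0.0, -0.0]
contact_force: [-0.3, 0.3, -0.6]
opening: 0.938
```

Request:
{"name": "send_rows", "arguments": {
  "translation": [
    [-0.8,-1,0],
    [-0.8,-1,0],
    [-0.8,-1,0],
    [-0.8,-1,0],
    [-0.8,-1,0]
  ],
  "rotation": [
    [0,0,0],
    [0,0,0],
    [0,0,0],
    [0,0,0],
    [0,0,0]
  ],
  "grip": [80,80,80,80,80]
}}

```text
time: 1.35
eef_pos: [0.4023, 0.335, 0.2308]
tcp_rot: [-0.002, 1.0, -0.0, -0.0]
contact_force: [0.6, 1.0, -0.3]
opening: 0.939
```

Request:
{"name": "send_rows", "arguments": {
  "translation": [
    [-0.8,-1,0],
    [-0.8,-1,0],
    [-0.8,-1,0],
    [-0.8,-1,0],
    [0,-1,0]
  ],
  "rotation": [
    [0,0,0],
    [0,0,0],
    [0,0,0],
    [0,0,0],
    [0,0,0]
  ],
  "grip": [80,80,80,80,80]
}}

```text
time: 1.98
eef_pos: [0.4996, 0.1852, 0.2308]
tcp_rot: [-0.002, 1.0, -0.0, -0.0]
contact_force: [0.7, 0.8, -0.4]
opening: 0.938
```

Request:
{"name": "send_rows", "arguments": {
  "translation": [
    [0,-1,0],
    [0,-1,0],
    [0,-1,0],
    [0,-1,0],
    [0,-1,0]
  ],
  "rotation": [
    [0,0,0],
    [0,0,0],
    [0,0,0],
    [0,0,0],
    [0,0,0]
  ],
  "grip": [80,80,80,80,80]
}}

```text
time: 2.6
eef_pos: [0.4989, 0.0357, 0.2308]
tcp_rot: [-0.002, 1.0, 0.0, -0.0]
contact_force: [0.7, 0.5, 0.6]
opening: 0.932
```

Request:
{"name": "send_rows", "arguments": {
  "translation": [
    [0,-1,0],
    [0,-1,0],
    [0,-1,0],
    [0,-1,0],
    [0,-1,0]
  ],
  "rotation": [
    [0,0,0],
    [0,0,0],
    [0,0,0],
    [0,0,0],
    [0,0,0]
  ],
  "grip": [80,80,80,80,80]
}}

```text
time: 3.22
eef_pos: [0.4996, -0.1142, 0.2308]
tcp_rot: [-0.002, 1.0, 0.0, -0.0]
contact_force: [0.8, 0.2, 0.2]
opening: 0.932
```

Request:
{"name": "send_rows", "arguments": {
  "translation": [
    [0,-1,0],
    [0,-1,0],
    [0,-1,0],
    [0,-1,0],
    [0,-1,0]
  ],
  "rotation": [
    [0,0,0],
    [0,0,0],
    [0,0,0],
    [0,0,0],
    [0,0,0]
  ],
  "grip": [80,80,80,80,80]
}}

```text
time: 3.85
eef_pos: [0.5003, -0.2641, 0.2307]
tcp_rot: [-0.002, 1.0, 0.0, -0.0]
contact_force: [1.1, -0.4, 0.2]
opening: 0.935
```

Request:
{"name": "send_rows", "arguments": {
  "translation": [
    [-0.5,-1,0],
    [-0.5,-1,0],
    [-0.43,-1,0],
    [0,-1,0.5],
    [0,-0.73,1]
  ],
  "rotation": [
    [0,0,0],
    [0,0,0],
    [0,0,0],
    [0,0,0],
    [0,0,0]
  ],
  "grip": [82,82,82,82,82]
}}

```text
time: 4.47
eef_pos: [0.5448, -0.4069, 0.187]
tcp_rot: [-0.002, 1.0, -0.001, 0.001]
contact_force: [-1.2, 0.2, -0.2]
opening: 0.961
```

Request:
{"name": "send_rows", "arguments": {
  "translation": [
    [0,0,1],
    [0,0,1],
    [0,0,1],
    [0,0,1],
    [0,0,0.9]
  ],
  "rotation": [
    [0,0,0],
    [0,0,0],
    [0,0,0],
    [0,0,0],
    [0,0,0]
  ],
  "grip": [82,82,82,82,82]
}}

```text
time: 5.1
eef_pos: [0.5437, -0.4045, 0.0374]
tcp_rot: [-0.002, 1.0, 0.001, -0.001]
contact_force: [0.3, 0.1, -0.4]
opening: 0.961
```

Request:
{"name": "send_rows", "arguments": {
  "translation": [
    [0,0,0.5],
    [0,0,0.5],
    [0,0,0.1],
    [0,0,0],
    [0,0,0]
  ],
  "rotation": [
    [0,0,0],
    [0,0,0],
    [0,0,0],
    [0,0,0],
    [0,0,0]
  ],
  "grip": [82,82,82,70,55]
}}

```text
time: 5.72
eef_pos: [0.5455, -0.4071, 0.0086]
tcp_rot: [-0.002, 1.0, -0.002, 0.002]
contact_force: [0.2, -1.7, -3.3]
opening: 0.677
```

Request:
{"name": "send_rows", "arguments": {
  "translation": [
    [0,0,0],
    [0,0,0],
    [0,0,0],
    [0,0,0]
  ],
  "rotation": [
    [0,0,0],
    [0,0,0],
    [0,0,0],
    [0,0,0]
  ],
  "grip": [50,50,50,50]
}}

```text
time: 6.22
eef_pos: [0.5454, -0.407, 0.0085]
tcp_rot: [-0.002, 1.0, -0.002, 0.002]
contact_force: [0.5, -3.3, 5.8]
opening: 0.68
```

Run:
```python
from h import *
s=ctrl.get_state();print({k:np.round(s[k],3) for k in('qpos','eef_pos','contact_force')})
```

```text
{'qpos': array([-7.900e-01,  5.410e-01,  1.679e+00, -1.000e-03,  9.170e-01,
       -2.364e+00]), 'eef_pos': array([ 0.545, -0.407,  0.009]), 'contact_force': array([ 0.469, -3.33 ,  5.78 ])}
```

Request:
{"name": "send_rows", "arguments": {
  "translation": [
    [0,0,-0.05],
    [0,0,0],
    [0,0,0],
    [0,0,0],
    [0,0,0]
  ],
  "rotation": [
    [0,0,0],
    [0,0,0],
    [0,0,1],
    [0,0,1],
    [0,0,1]
  ],
  "grip": [74,74,74,74,74]
}}

```text
time: 6.85
eef_pos: [0.5435, -0.4037, 0.0065]
tcp_rot: [0.13, 0.992, 0.001, -0.001]
contact_force: [-0.5, 0.5, 0.2]
opening: 0.859
```

Request:
{"name": "send_rows", "arguments": {
  "translation": [
    [0,0,0],
    [0,0,0],
    [0,0,0],
    [0,0,0],
    [0,0,0]
  ],
  "rotation": [
    [0,0,1],
    [0,0,1],
    [0,0,1],
    [0,0,1],
    [0,0,1]
  ],
  "grip": [74,74,74,74,74]
}}

```text
time: 7.48
eef_pos: [0.5435, -0.4037, 0.0065]
tcp_rot: [0.341, 0.94, 0.001, -0.001]
contact_force: [0.2, 0.3, -0.3]
opening: 0.87
```

Request:
{"name": "send_rows", "arguments": {
  "translation": [
    [0,0,0],
    [0,0,0],
    [0,0,0],
    [0,0,0],
    [0,0,0]
  ],
  "rotation": [
    [0,0,1],
    [0,0,1],
    [0,0,1],
    [0,0,1],
    [0,0,1]
  ],
  "grip": [74,74,74,74,74]
}}

```text
time: 8.1
eef_pos: [0.5435, -0.4037, 0.0065]
tcp_rot: [0.537, 0.844, 0.001, -0.002]
contact_force: [-0.4, 0.7, -0.5]
opening: 0.863
```

Request:
{"name": "send_rows", "arguments": {
  "translation": [
    [0,0,0],
    [0,0,0],
    [0,0,0],
    [0,0,0],
    [0,0,0]
  ],
  "rotation": [
    [0,0,1],
    [0,0,1],
    [0,0,1],
    [0,0,1],
    [0,0,1]
  ],
  "grip": [74,74,74,74,74]
}}

```text
time: 8.72
eef_pos: [0.5435, -0.4037, 0.0065]
tcp_rot: [0.707, 0.708, 0.0, -0.002]
contact_force: [1.2, -0.0, -0.6]
opening: 0.866
```

Request:
{"name": "send_rows", "arguments": {
  "translation": [
    [0,0,0],
    [0,0,0],
    [0,0,0],
    [0,0,0],
    [0,0,0]
  ],
  "rotation": [
    [0,0,0.57],
    [0,0,0],
    [0,0,0],
    [0,0,0],
    [0,0,0]
  ],
  "grip": [74,65,55,50,50],
  "squeeze": 50
}}

```text
time: 9.35
eef_pos: [0.545, -0.4047, 0.0084]
tcp_rot: [0.723, 0.691, 0.001, 0.0]
contact_force: [3.0, 3.5, 5.1]
opening: 0.683
```

Request:
{"name": "send_rows", "arguments": {
  "translation": [
    [0,0,0],
    [0,0,0],
    [0,0,-0.5],
    [0,0,-1],
    [0,0,-1]
  ],
  "rotation": [
    [0,0,0],
    [0,0,0],
    [0,0,0],
    [0,0,0],
    [0,0,0]
  ],
  "grip": [50,50,50,50,50]
}}

```text
time: 9.98
eef_pos: [0.5418, -0.4044, 0.0811]
tcp_rot: [0.723, 0.691, -0.001, -0.003]
contact_force: [0.6, -0.7, -4.6]
opening: 0.681
```

Request:
{"name": "send_rows", "arguments": {
  "translation": [
    [0,0,-0.8],
    [0,0,-0.2],
    [0.94,-0.13,0],
    [0.94,-0.13,0],
    [0.94,-0.13,0]
  ],
  "rotation": [
    [0,0,0.5],
    [0,0,0.55],
    [0,0,0],
    [0,0,0],
    [0,0,0]
  ],
  "grip": [50,50,50,50,50]
}}

```text
time: 10.6
eef_pos: [0.5418, -0.3186, 0.1108]
tcp_rot: [0.754, 0.657, -0.001, -0.002]
contact_force: [0.4, -0.1, -3.9]
opening: 0.681
```

Request:
{"name": "send_rows", "arguments": {
  "translation": [
    [0.94,-0.13,0],
    [0.94,-0.13,0],
    [0.94,-0.13,0],
    [0.94,-0.13,0],
    [0.94,-0.13,0]
  ],
  "rotation": [
    [0,0,0],
    [0,0,0],
    [0,0,0],
    [0,0,0],
    [0,0,0]
  ],
  "grip": [50,50,50,50,50]
}}

```text
time: 11.22
eef_pos: [0.5429, -0.176, 0.112]
tcp_rot: [0.754, 0.657, -0.001, -0.001]
contact_force: [0.4, -0.3, -4.6]
opening: 0.68
```

Request:
{"name": "send_rows", "arguments": {
  "translation": [
    [0.94,-0.13,0],
    [0.94,-0.13,0],
    [0.94,-0.13,0],
    [0.92,-0.13,0],
    [0,0,0]
  ],
  "rotation": [
    [0,0,0],
    [0,0,0],
    [0,0,0],
    [0,0,0],
    [0,0,0]
  ],
  "grip": [50,50,50,50,50]
}}

```text
time: 11.85
eef_pos: [0.5425, -0.0622, 0.1119]
tcp_rot: [0.753, 0.658, -0.001, -0.001]
contact_force: [0.2, -0.3, -4.8]
opening: 0.681
```

Run:
```python
from h import *
s=ctrl.get_state();print({k:np.round(s[k],4) for k in('qpos','eef_pos','tcp_rot','contact_force')})
o=[]
for n,(x,y) in(('scene',(200,185)),('top',(255,150))):
    c=snap(n);o.append(cv2.resize(c['image'][y:y+100,x:x+100],(400,400),interpolation=cv2.INTER_CUBIC))
cv2.imwrite('pics/p6.png',np.hstack(o))
```

```text
{'qpos': array([-2.9960e-01,  1.3770e-01,  1.9854e+00, -8.0000e-04,  1.0212e+00,
       -1.6510e-01]), 'eef_pos': array([ 0.5425, -0.0622,  0.1119]), 'tcp_rot': array([ 0.7529,  0.6581, -0.001 , -0.001 ]), 'contact_force': array([ 0.2108, -0.3454, -4.8092])}
```

View pics/p6.png

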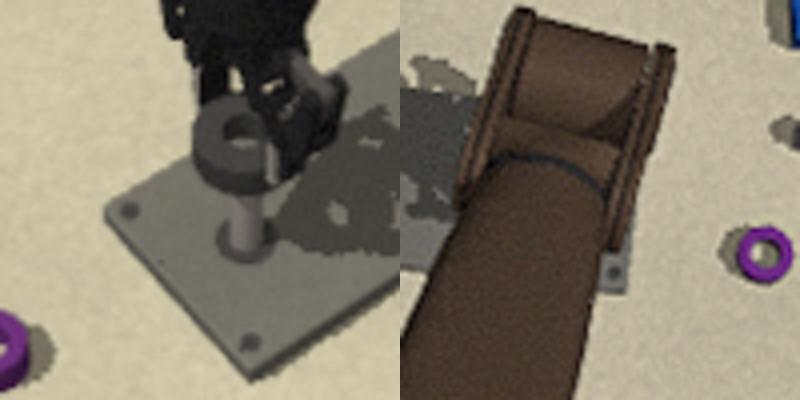

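The scene crop shows the ring held right above the post; the arm hides the top view. I'll measure the ring-to-post offset from the scene camera alone, using the known heights.

```bash
cat > m2.py <<'E'
from fit import *
import sys
S0=load('scene');S=dict(S0);S0=dict(S0);S0['image']=cv2.imread('pics/scene0.png')
T0=dict(load('top'));T0['image']=cv2.imread('pics/top0.png')
def cyl(c,r,z0,z1,at):
    v=np.array(at[:2])-c['xyz'][:2];v/=np.linalg.norm(v);n=np.array([-v[1],v[0]])
    z=np.linspace(z0,z1,40)
    return np.vstack([np.c_[s*r*n[0]+0*z,s*r*n[1]+0*z,z] for s in(1,-1)])
def front(c,r,z,at):
    v=np.array(c['xyz'][:2])-np.array(at[:2]);a=np.arctan2(v[1],v[0])+np.linspace(-1.5,1.5,60)
    return np.c_[r*np.cos(a),r*np.sin(a),0*a+z]
M['plate']=box(-.075,.075,-.15,.15,.018)
M['ptop']=None
if __name__=='__main__':
    for nm,c in(('scene',S0),('top',T0)):
        for k in('plate','stand'):
            p,v=fit(k,(.554,.031,0,-.137),[c],zfix=True);pf=tf(np.array([[0,-.095,.018]]),p)[0]
            print(nm,k,p.round(4),'post',pf.round(4),round(float(v),2))
        M['pc']=np.vstack([cyl(c,.010,.03,.064,pf),circ(.006,.072)])
        p,v=fit('pc',(pf[0],pf[1],0,0),[c],zfix=True,yaw=False);print(nm,'post direct',p[:2].round(4),round(float(v),2))
    s=ctrl.get_state();e=s['eef_pos'];zb=e[2]-.0084
    for a in((e[0],e[1]),(e[0]+.004,e[1]-.004)):
        M['rg']=np.vstack([circ(.03,.024),circ(.012,.024),front(S,.03,0,a),cyl(S,.03,.002,.022,a)])
        p,v=fit('rg',(*a,zb,0),[S],zfix=True,yaw=False);print('ring held',p.round(4),round(float(v),2),'minus TCP',(p[:2]-e[:2]).round(4))
        q=p;q,v=fit('rg',p,[S],zfix=False,yaw=False);print('free z',q.round(4),v)
E
python3 m2.py
```

```text
scene plate [ 0.5596  0.0265  0.     -0.1385] post [ 0.5464 -0.0676  0.018 ] -3.02
scene stand [ 0.5578  0.0269  0.     -0.1276] post [ 0.5457 -0.0673  0.018 ] -3.04
scene post direct [ 0.5606 -0.0732] -1.41
top plate [ 0.5502  0.0354  0.     -0.15  ] post [ 0.536  -0.0585  0.018 ] -3.66
top stand [ 0.5503  0.0346  0.     -0.1474] post [ 0.5363 -0.0594  0.018 ] -3.6
top post direct [ 0.5368 -0.0485] -2.62
ring held [ 0.5385 -0.0632  0.104   0.    ] -2.03 minus TCP [-0.0049  0.0007]
free z [ 0.5392 -0.0639  0.1053  0.    ] -2.034341
ring held [ 0.5383 -0.0631  0.104   0.    ] -2.03 minus TCP [-0.005   0.0009]
free z [ 0.5388 -0.0636  0.1046  0.    ] -2.0339248
```

```bash
cat > ov.py <<'E'
from m2 import *
def over(c,items,x,y,w,k):
    I=cv2.resize(c['image'][y:y+w,x:x+w],None,fx=k,fy=k,interpolation=cv2.INTER_CUBIC)
    for X,col in items:
        for u in proj(c,X):cv2.circle(I,tuple(np.round((u-[x,y]+.5)*k-.5).astype(int)),0,col,-1)
    return I
if __name__=='__main__':
    P=np.array([.5464,-.0676,0]);e=np.array(ctrl.get_state()['eef_pos']);r=np.array([.5385,-.0632,.104])
    rg=np.vstack([circ(.03,.024),circ(.012,.024),circ(.03,0)])
    st=[(cyl(S,.01,.018,.065,P)+P*[1,1,0],(0,0,255)),(circ(.006,.072)+P,(0,0,255)),(circ(.01,.018)+P,(0,0,255)),(tf(M['plate'],(.5596,.0265,0,-.1385)),(0,0,255))]
    A=over(S0,st,225,215,50,8);B=over(S,st[:3]+[(rg+r,(0,255,0)),(circ(.03,.024)+[e[0],e[1],r[2]],(255,0,255))],225,190,60,400/60)
    cv2.imwrite('pics/p7.png',np.hstack([A,B]))
E
python3 ov.py
```

```text
(no output)
```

View pics/p7.png

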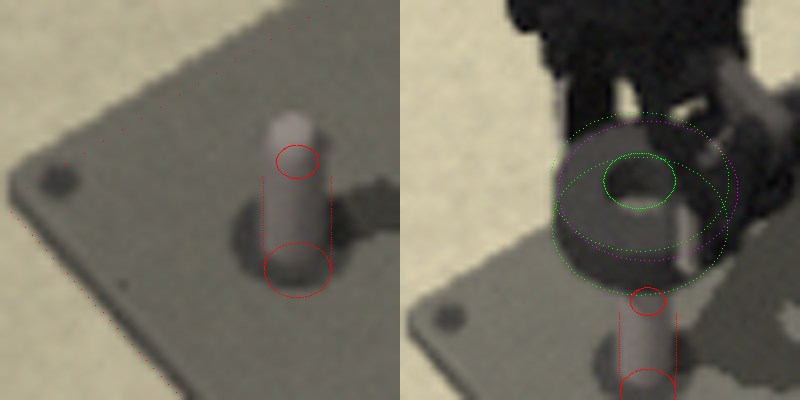

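The overlay shows my plate fit locked onto the plate's lower edge, so the real post sits about 3.5 px higher in the image. I'll refit with the true silhouette edges and the dark disc at the post foot.

```bash
cat > m3.py <<'E'
from ov import *
def ln(a,b,n=60):
    return np.array(a)+(np.array(b)-np.array(a))*np.linspace(.03,.97,n)[:,None]
x,y,h=.075,.15,.018
sil=np.vstack([ln([x,-y,0],[x,y,0]),ln([-x,-y,0],[x,-y,0]),ln([-x,-y,h],[-x,y,h]),ln([x,-y,h],[x,-y,0],8)])
pil=np.vstack([ln([-.028,.09,.152],[.028,.09,.152],40),ln([.028,.09,.152],[.028,.135,.152],30),ln([-.028,.09,.152],[-.028,.135,.152],30),ln([-.028,.135,.152],[.028,.135,.152],30)])
M['sil']=np.vstack([sil]);M['silp']=np.vstack([sil,pil])
for k in('sil','silp'):
    for p0 in((.554,.031,0,-.137),(.55,.035,0,-.145)):
        p,v=fit(k,p0,[S0],zfix=True);print(k,p.round(4),'post',tf(np.array([[0,-.095,.018]]),p)[0].round(4),round(float(v),2))
P=tf(np.array([[0,-.095,0]]),p)[0]
M['pc']=np.vstack([cyl(S0,.010,.035,.064,P)])
p2,v=fit('pc',(*P[:2],0,0),[S0],zfix=True,yaw=False);print('post sides',p2.round(4))
A=over(S0,[(cyl(S0,.01,.018,.065,P)+P,(0,0,255)),(circ(.006,.072)+P,(0,0,255)),(circ(.01,.018)+P,(0,0,255)),(tf(sil,p),(0,255,0)),(tf(pil,p),(0,255,0)),(tf(M['plate'],p),(255,0,255))],222,150,135,600/135)
cv2.imwrite('pics/p8.png',A);np.save('stand.npy',p)
E
python3 m3.py
```

```text
sil [ 0.5521  0.0343  0.     -0.1434] post [ 0.5385 -0.0597  0.018 ] -4.35
sil [ 0.5521  0.0344  0.     -0.1433] post [ 0.5386 -0.0597  0.018 ] -4.35
silp [ 0.5514  0.0358  0.     -0.1311] post [ 0.5389 -0.0584  0.018 ] -3.6
silp [ 0.5513  0.0357  0.     -0.1289] post [ 0.5391 -0.0585  0.018 ] -3.6
post sides [ 0.5609 -0.0537  0.      0.    ]
```

View pics/p8.png

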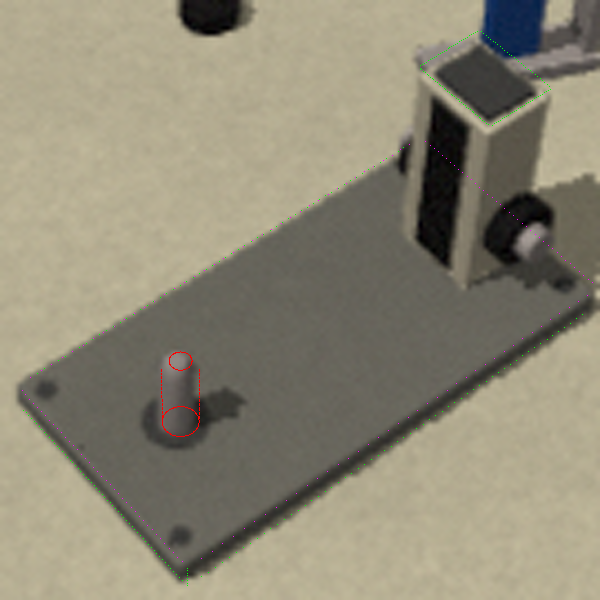

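The silhouette fit now lines up with plate and pillar. The scene and top cameras agree: stand about (0.551, 0.0345), yaw -0.145. Nudging over the post and descending with force checks.

Request:
{"name": "send_rows", "arguments": {
  "translation": [
    [0.09,-0.08,0],
    [0,0,0.5],
    [0,0,0.5],
    [0,0,0.13],
    [0,0,0]
  ],
  "rotation": [
    [0,0,0],
    [0,0,0],
    [0,0,0],
    [0,0,0],
    [0,0,0]
  ],
  "grip": [50,50,50,50,50]
}}

```text
time: 12.58
eef_pos: [0.5415, -0.061, 0.078]
tcp_rot: [0.754, 0.657, -0.0, -0.001]
contact_force: [-0.5, 0.6, -4.4]
opening: 0.678
```

Request:
{"name": "send_rows", "arguments": {
  "translation": [
    [0,0,0.1],
    [0,0,0.1],
    [0,0,0]
  ],
  "rotation": [
    [0,0,0],
    [0,0,0],
    [0,0,0]
  ],
  "grip": [50,50,50]
}}

```text
time: 12.95
eef_pos: [0.5418, -0.061, 0.0728]
tcp_rot: [0.754, 0.657, -0.0, -0.0]
contact_force: [-0.4, 0.5, -5.5]
opening: 0.678
```

The ring is around the tip with no contact force. Continuing down.

Request:
{"name": "send_rows", "arguments": {
  "translation": [
    [0,0,0.2],
    [0,0,0.2],
    [0,0,0.2],
    [0,0,0.2],
    [0,0,0.2]
  ],
  "rotation": [
    [0,0,0],
    [0,0,0],
    [0,0,0],
    [0,0,0],
    [0,0,0]
  ],
  "grip": [50,50,50,50,50]
}}

```text
time: 13.58
eef_pos: [0.5418, -0.0609, 0.0424]
tcp_rot: [0.754, 0.657, -0.0, -0.0]
contact_force: [-1.2, 1.2, -2.7]
opening: 0.677
```

Request:
{"name": "send_rows", "arguments": {
  "translation": [
    [0,0,0.2],
    [0,0,0.1],
    [0,0,0.1],
    [0,0,0.05],
    [0,0,0]
  ],
  "rotation": [
    [0,0,0],
    [0,0,0],
    [0,0,0],
    [0,0,0],
    [0,0,0]
  ],
  "grip": [50,50,50,50,50]
}}

```text
time: 14.2
eef_pos: [0.5418, -0.0609, 0.0292]
tcp_rot: [0.754, 0.657, -0.0, -0.0]
contact_force: [-0.1, 1.9, -4.8]
opening: 0.679
```

Request:
{"name": "send_rows", "arguments": {
  "translation": [
    [0,0,0.06],
    [0,0,0.05],
    [0,0,0]
  ],
  "rotation": [
    [0,0,0],
    [0,0,0],
    [0,0,0]
  ],
  "grip": [50,50,50]
}}

```text
time: 14.58
eef_pos: [0.5419, -0.0608, 0.0265]
tcp_rot: [0.754, 0.657, -0.0, -0.0]
contact_force: [-3.5, 4.8, -0.2]
opening: 0.678
```

Request:
{"name": "send_rows", "arguments": {
  "translation": [
    [0,0,0.05],
    [0,0,0]
  ],
  "rotation": [
    [0,0,0],
    [0,0,0]
  ],
  "grip": [50,50]
}}

```text
time: 14.82
eef_pos: [0.542, -0.0609, 0.0264]
tcp_rot: [0.754, 0.657, -0.0, -0.001]
contact_force: [-6.9, 4.4, 9.5]
opening: 0.681
```

Seated: z = 0.0264 is exactly the grasp height plus 18 mm, with 9.5 N up. Releasing, lifting and moving to the brass ring.

Request:
{"name": "send_rows", "arguments": {
  "translation": [
    [0,0,-0.08],
    [0,0,0],
    [0,0,0],
    [0,0,-0.3],
    [0,0,-0.8]
  ],
  "rotation": [
    [0,0,0],
    [0,0,0],
    [0,0,0],
    [0,0,0],
    [0,0,0]
  ],
  "grip": [72,72,72,72,72]
}}

```text
time: 15.45
eef_pos: [0.541, -0.0609, 0.0595]
tcp_rot: [0.754, 0.657, -0.001, -0.001]
contact_force: [0.8, 0.7, 0.1]
opening: 0.844
```

Request:
{"name": "send_rows", "arguments": {
  "translation": [
    [0,0,-1],
    [0,0,-1],
    [-1,-0.1,-0.1],
    [-1,-0.1,0],
    [-1,-0.1,0]
  ],
  "rotation": [
    [0,0,0],
    [0,0,0],
    [0,0,0],
    [0,0,0],
    [0,0,0]
  ],
  "grip": [72,72,72,72,72]
}}

```text
time: 16.08
eef_pos: [0.5208, -0.1499, 0.1239]
tcp_rot: [0.754, 0.657, 0.0, 0.001]
contact_force: [-0.0, 0.8, -0.4]
opening: 0.845
```

Request:
{"name": "send_rows", "arguments": {
  "translation": [
    [-1,-0.1,0],
    [-1,-0.1,0],
    [-1,-0.1,0],
    [-1,-0.1,0],
    [-1,-0.1,0]
  ],
  "rotation": [
    [0,0,0],
    [0,0,0],
    [0,0,0],
    [0,0,0],
    [0,0,0]
  ],
  "grip": [68,68,68,68,68]
}}

```text
time: 16.7
eef_pos: [0.4853, -0.2968, 0.1237]
tcp_rot: [0.754, 0.657, 0.0, 0.001]
contact_force: [-0.3, -0.2, -0.5]
opening: 0.794
```

Request:
{"name": "send_rows", "arguments": {
  "translation": [
    [-0.22,0,0],
    [0,0,0]
  ],
  "rotation": [
    [0,0,0],
    [0,0,0]
  ],
  "grip": [68,68]
}}

```text
time: 16.95
eef_pos: [0.4846, -0.3021, 0.1233]
tcp_rot: [0.754, 0.657, 0.0, 0.0]
contact_force: [0.0, 0.5, -0.1]
opening: 0.797
```

Run:
```python
from fit import *
S,T=snap('scene','scene2'),snap('top','top2')
s=ctrl.get_state();print({k:np.round(s[k],4) for k in('qpos','eef_pos','tcp_rot')})
S={k:np.array(v) for k,v in S.items()}
crop=S['image']
A=cv2.resize(crop[200:300,120:320],(800,400),interpolation=cv2.INTER_CUBIC);cv2.imwrite('pics/p9.png',A)
p0=(.542-.002,-.060,.018,0)
print('big home',fit('big',p0,[S],zfix=True,yaw=False))
print('big home T',fit('big',p0,[{k:np.array(v) for k,v in T.items()}],zfix=True,yaw=False))
```

```text
{'qpos': array([-7.3390e-01,  1.7330e-01,  1.9216e+00,  3.0000e-04,  1.0470e+00,
       -5.9790e-01]), 'eef_pos': array([ 0.4847, -0.3012,  0.123 ]), 'tcp_rot': array([ 7.536e-01,  6.573e-01,  1.000e-04, -2.000e-04])}
big home (array([ 0.54005713, -0.0617238 ,  0.018     ,  0.        ]), np.float32(-1.2498164))
big home T (array([ 0.53657769, -0.06027213,  0.018     ,  0.        ]), np.float32(-1.6591426))
```

View pics/p9.png

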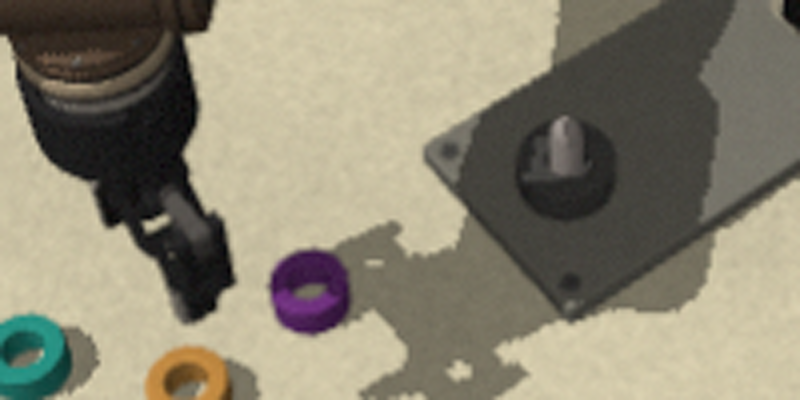

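The crop shows the big ring seated around the post at (565,170), with the brass ring untouched. Descending on the brass ring.

Request:
{"name": "send_rows", "arguments": {
  "translation": [
    [0,0,1],
    [0,0,1],
    [0,0,1],
    [0,0,0.5],
    [0,0,0.33]
  ],
  "rotation": [
    [0,0,0],
    [0,0,0],
    [0,0,0],
    [0,0,0],
    [0,0,0]
  ],
  "grip": [68,68,68,68,68]
}}

```text
time: 17.68
eef_pos: [0.4847, -0.3015, 0.0077]
tcp_rot: [0.754, 0.657, 0.0, -0.0]
contact_force: [-0.1, 0.0, 0.8]
opening: 0.798
```

Request:
{"name": "send_rows", "arguments": {
  "translation": [
    [0,0,0],
    [0,0,0],
    [0,0,0],
    [0,0,0],
    [0,0,0]
  ],
  "rotation": [
    [0,0,0],
    [0,0,0],
    [0,0,0],
    [0,0,0],
    [0,0,0]
  ],
  "grip": [60,50,40,36,36],
  "squeeze": 30
}}

```text
time: 18.3
eef_pos: [0.4859, -0.303, 0.01]
tcp_rot: [0.754, 0.657, 0.0, 0.002]
contact_force: [0.6, 1.2, 6.3]
opening: 0.528
```

Request:
{"name": "send_rows", "arguments": {
  "translation": [
    [0,0,0],
    [0,0,0]
  ],
  "rotation": [
    [0,0,0],
    [0,0,0]
  ],
  "grip": [36,36],
  "squeeze": 50
}}

```text
time: 18.55
eef_pos: [0.4858, -0.303, 0.0101]
tcp_rot: [0.754, 0.657, 0.0, 0.002]
contact_force: [0.8, 1.3, 7.2]
opening: 0.517
```

Request:
{"name": "send_rows", "arguments": {
  "translation": [
    [0,0,-0.75],
    [0,0,-1],
    [0,0,-1],
    [0.5,0.05,-1],
    [1,0.1,0]
  ],
  "rotation": [
    [0,0,0],
    [0,0,0],
    [0,0,0],
    [0,0,0],
    [0,0,0]
  ],
  "grip": [36,36,36,36,36]
}}

```text
time: 19.18
eef_pos: [0.496, -0.2594, 0.1233]
tcp_rot: [0.754, 0.656, 0.0, 0.002]
contact_force: [-0.0, 0.2, -1.6]
opening: 0.516
```

Request:
{"name": "send_rows", "arguments": {
  "translation": [
    [1,0.1,0],
    [1,0.1,0],
    [1,0.1,0],
    [1,0.1,0],
    [1,0.1,0]
  ],
  "rotation": [
    [0,0,0],
    [0,0,0],
    [0,0,0],
    [0,0,0],
    [0,0,0]
  ],
  "grip": [36,36,36,36,36]
}}

```text
time: 19.8
eef_pos: [0.5294, -0.1104, 0.1195]
tcp_rot: [0.754, 0.657, -0.001, -0.001]
contact_force: [0.1, 0.1, -1.6]
opening: 0.513
```

Request:
{"name": "send_rows", "arguments": {
  "translation": [
    [1,0.1,0],
    [0.74,0,0],
    [0,0,0],
    [0,0,0]
  ],
  "rotation": [
    [0,0,0],
    [0,0,0],
    [0,0,0],
    [0,0,0]
  ],
  "grip": [36,36,36,36]
}}

```text
time: 20.3
eef_pos: [0.5399, -0.0606, 0.12]
tcp_rot: [0.754, 0.657, -0.001, -0.0]
contact_force: [-0.2, 0.1, -2.4]
opening: 0.515
```

Run:
```python
from fit import *
S=snap('scene','scene3')
s=ctrl.get_state();print({k:np.round(s[k],4) for k in('qpos','eef_pos','tcp_rot','contact_force')})
A=cv2.resize(S['image'][190:270,215:315],(800,640),interpolation=cv2.INTER_CUBIC)[:600]
P=np.array([.540,-.060,0])
for X in(circ(.012,s['eef_pos'][2]-.010+.024)+[*s['eef_pos'][:2],0],circ(.023,s['eef_pos'][2]-.010)+[*s['eef_pos'][:2],0],circ(.006,.072)+P):
    for u in proj({k:np.array(v) for k,v in S.items()},X):cv2.circle(A,tuple(np.round((u-[215,190]+.5)*8-.5).astype(int)),0,(0,0,255),-1)
cv2.imwrite('pics/p10.png',A)
```

```text
{'qpos': array([-2.9880e-01,  1.1980e-01,  1.9881e+00, -6.0000e-04,  1.0346e+00,
       -1.6100e-01]), 'eef_pos': array([ 0.5401, -0.0609,  0.1202]), 'tcp_rot': array([ 7.540e-01,  6.569e-01, -5.000e-04, -2.000e-04]), 'contact_force': array([ 0.281 ,  0.2296, -2.8796])}
```

View pics/p10.png

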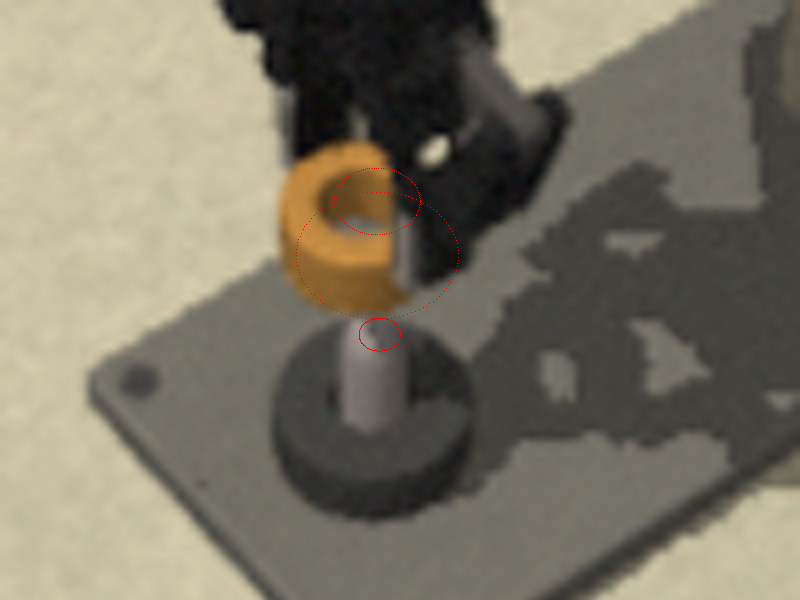

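The crop shows the brass ring above the post, its image axis about 10 px (roughly 2.5 mm) left of the post's. I'll correct +2.5 mm along stand y and descend.

Request:
{"name": "send_rows", "arguments": {
  "translation": [
    [0.085,0,0.5],
    [0,0,0.5],
    [0,0,0.2],
    [0,0,0.1],
    [0,0,0]
  ],
  "rotation": [
    [0,0,0],
    [0,0,0],
    [0,0,0],
    [0,0,0],
    [0,0,0]
  ],
  "grip": [36,36,36,36,36]
}}

```text
time: 20.98
eef_pos: [0.5409, -0.0578, 0.0815]
tcp_rot: [0.754, 0.657, -0.0, -0.0]
contact_force: [-0.2, -0.3, -2.6]
opening: 0.512
```

Request:
{"name": "send_rows", "arguments": {
  "translation": [
    [0,0,0.1],
    [0,0,0.1],
    [0,0,0]
  ],
  "rotation": [
    [0,0,0],
    [0,0,0],
    [0,0,0]
  ],
  "grip": [36,36,36]
}}

```text
time: 21.35
eef_pos: [0.5407, -0.0576, 0.0754]
tcp_rot: [0.754, 0.657, -0.0, -0.0]
contact_force: [-0.3, -0.7, -2.1]
opening: 0.515
```

Request:
{"name": "send_rows", "arguments": {
  "translation": [
    [0,0,0.2],
    [0,0,0.2],
    [0,0,0.15],
    [0,0,0.1],
    [0,0,0]
  ],
  "rotation": [
    [0,0,0],
    [0,0,0],
    [0,0,0],
    [0,0,0],
    [0,0,0]
  ],
  "grip": [36,36,36,36,36]
}}

```text
time: 21.98
eef_pos: [0.5407, -0.0577, 0.0558]
tcp_rot: [0.754, 0.657, -0.0, -0.0]
contact_force: [-0.6, -0.3, -0.5]
opening: 0.517
```

Request:
{"name": "send_rows", "arguments": {
  "translation": [
    [0,0,0.1],
    [0,0,0.06],
    [0,0,0]
  ],
  "rotation": [
    [0,0,0],
    [0,0,0],
    [0,0,0]
  ],
  "grip": [36,36,36]
}}

```text
time: 22.35
eef_pos: [0.5411, -0.0578, 0.0522]
tcp_rot: [0.754, 0.657, -0.0, -0.0]
contact_force: [-2.7, -0.1, 4.3]
opening: 0.514
```

Request:
{"name": "send_rows", "arguments": {
  "translation": [
    [0,0,0.04],
    [0,0,-0.02],
    [0,0,0],
    [0,0,0],
    [0,0,-0.4]
  ],
  "rotation": [
    [0,0,0],
    [0,0,0],
    [0,0,0],
    [0,0,0],
    [0,0,0]
  ],
  "grip": [36,60,60,60,60]
}}

```text
time: 22.98
eef_pos: [0.5399, -0.0575, 0.0619]
tcp_rot: [0.754, 0.657, -0.001, -0.001]
contact_force: [-0.4, 0.3, -0.6]
opening: 0.695
```

Request:
{"name": "send_rows", "arguments": {
  "translation": [
    [0,0,-1],
    [0,0,-1],
    [0,0,-1],
    [0,0,-1],
    [0,0,-1]
  ],
  "rotation": [
    [0,0,0],
    [0,0,0],
    [0,0,0],
    [0,0,0],
    [0,0,0]
  ],
  "grip": [60,60,60,60,60]
}}

```text
time: 23.6
eef_pos: [0.5409, -0.0577, 0.2146]
tcp_rot: [0.754, 0.657, 0.0, 0.001]
contact_force: [0.8, -0.7, -0.0]
opening: 0.702
```

```bash
cat > sq.py <<'E'
from ov import *
from m3 import ln
S={k:np.array(v) for k,v in snap('scene','scene4').items()};
s=ctrl.get_state();print({k:np.round(s[k],4) for k in('eef_pos','qpos')})
bl=[[-.013,.045,.095],[.013,.045,.095],[.013,.055,.095],[-.013,.055,.095]]
M['sqT']=np.vstack([box(-.018,.018,-.055,.03,.012)[:160],seg(bl,15),box(-.007,.007,-.018,.018,.07)])
ft=np.vstack([ln([-.018,-.055,.012],[-.018,.05,.012],40),ln([.018,-.055,.012],[.018,.05,.012],40),ln([-.018,-.055,.012],[.018,-.055,.012],30)])
blt=np.vstack([ln(bl[i],bl[(i+1)%4],15) for i in range(4)])
gr=box(-.007,.007,-.018,.018,.07)
M['sqT']=np.vstack([ft,ft,blt,gr]);M['sqB']=np.vstack([ft]);M['sqG']=gr;M['sqL']=blt
for y in(-.49,-.55):
    for k in('sqT','sqB'):
        p,v=fit(k,(.482,.286,0,y),[T0],zfix=True);print('top',k,p.round(4),round(float(v),2))
# blue grip top-view, and scene grip/blade vertical edges
M['sqS']=np.vstack([gr,blt,ln([-.013,.045,.02],[-.013,.045,.09],30),ln([.013,.055,.02],[.013,.055,.09],30),ln([.007,-.018,.03],[.007,-.018,.068],20),ln([-.007,-.018,.03],[-.007,-.018,.068],20)])
p,v=fit('sqT',(.482,.286,0,-.52),[T0],zfix=True)
ps,v=fit('sqS',(*p[:2]+[.0,0],0,p[3]),[S0],zfix=True);print('scene',ps.round(4),v)
pb=p.copy()
it=[(tf(ft,pb),(0,0,255)),(tf(gr,pb),(0,0,255)),(tf(blt,pb),(0,0,255))]
A=over(T0,it,160,190,55,400/55)
it=[(tf(M[k],q),col) for q,col in((p,(0,0,255)),(ps,(0,255,0))) for k in('sqB','sqG','sqL')]
B=over(S0,it,318,120,55,400/55)
C=np.zeros((600,800,3),np.uint8);C[:400]=np.hstack([A,B]);D=cv2.resize(S['image'][205:272,215:305],None,fx=3,fy=3,interpolation=cv2.INTER_CUBIC)[:200];C[400:400+D.shape[0],:D.shape[1]]=D
cv2.imwrite('pics/p11.png',C)
E
python3 sq.py | grep -v '^sil\|post'
```

```text
{'eef_pos': array([ 0.5433, -0.0583,  0.2197]), 'qpos': array([-0.2927,  0.0078,  1.9105, -0.    ,  1.214 , -0.156 ])}
top sqT [ 0.4788  0.2868  0.     -0.4994] -2.66
top sqB [ 0.4814  0.2923  0.     -0.5034] -2.05
top sqT [ 0.4796  0.2881  0.     -0.4851] -2.65
top sqB [ 0.4812  0.2924  0.     -0.5024] -2.05
scene [ 0.4856  0.2902  0.     -0.6059] -3.918889
```

View pics/p11.png

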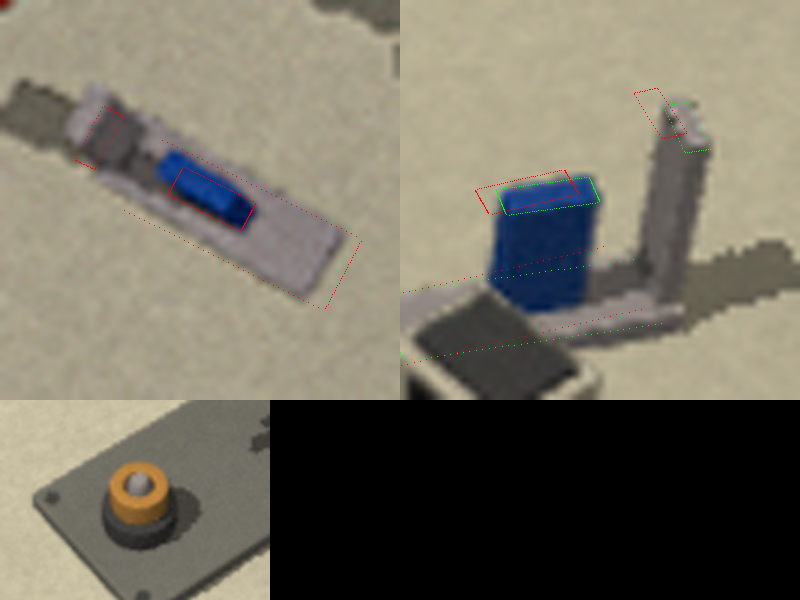

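Run:
```python
from ov import *
k=400/55
def w(x,y,z):return onz(T0,(x/k-.5+.5/k+160,y/k-.5+.5/k+190),z)[:2]
a=(w(342,235,.012)+w(308,297,.012))/2;b=(w(68,130,.012)+w(100,83,.012))/2
d=b-a;print(a.round(4),b.round(4),((a+b)/2).round(4),np.linalg.norm(d).round(4),'yaw',-np.arctan2(d[0],d[1]))
I=T0['image'].astype(int);m=((I[...,0]>I[...,2]+40))&(np.add.outer(np.arange(420)*0,np.arange(560))<215)&(np.add.outer(np.arange(420),np.arange(560)*0)>195)&(np.add.outer(np.arange(420),np.arange(560)*0)<235)&(np.add.outer(np.arange(420)*0,np.arange(560))>170)
v,u=np.nonzero(m);pts=np.c_[u,v].astype(np.float32);r=cv2.minAreaRect(pts);print(len(u),u.mean(),v.mean(),r)
for z in(.05,.07):print(z,onz(T0,(u.mean(),v.mean()),z).round(4))
```

```text
[0.4568 0.246 ] [0.5329 0.3549] [0.4948 0.3005] 0.1328 yaw -0.6099556905902699
62 187.7741935483871 215.33870967741936 ((187.9615478515625, 215.30767822265625), (14.144856452941895, 4.437601566314697), 33.6900634765625)
0.05 [0.4872 0.293  0.05  ]
0.07 [0.4836 0.2893 0.07  ]
```

The crop shows both rings stacked on the post (bottom left). The square's yaw is about -0.606 from both views, centre about (0.486, 0.291). Moving above it now, rotating so the jaws align with the square's x.

Request:
{"name": "send_rows", "arguments": {
  "translation": [
    [0,0,0],
    [0,0,0],
    [0,0,0],
    [0,0,0],
    [0,0,0]
  ],
  "rotation": [
    [0,0,1],
    [0,0,1],
    [0,0,1],
    [0,0,1],
    [0,0,1]
  ],
  "grip": [56,56,56,56,56]
}}

```text
time: 24.28
eef_pos: [0.5409, -0.0577, 0.213]
tcp_rot: [0.879, 0.477, 0.0, 0.0]
contact_force: [-0.5, -0.4, -0.6]
opening: 0.658
```

Request:
{"name": "send_rows", "arguments": {
  "translation": [
    [0.9,-0.86,0],
    [0.9,-0.86,0],
    [0.9,-0.86,0],
    [0.9,-0.86,0],
    [0.9,-0.86,0]
  ],
  "rotation": [
    [0,0,0.37],
    [0,0,0],
    [0,0,0],
    [0,0,0],
    [0,0,0]
  ],
  "grip": [56,56,56,56,56]
}}

```text
time: 24.9
eef_pos: [0.5102, 0.1276, 0.2131]
tcp_rot: [0.886, 0.464, 0.0, 0.0]
contact_force: [0.4, 0.1, -0.7]
opening: 0.651
```

Request:
{"name": "send_rows", "arguments": {
  "translation": [
    [0.9,-0.86,0],
    [0.9,-0.86,0],
    [0.9,-0.86,0],
    [0.9,-0.86,0],
    [0.4,-0.36,0]
  ],
  "rotation": [
    [0,0,0],
    [0,0,0],
    [0,0,0],
    [0,0,0],
    [0,0,0]
  ],
  "grip": [56,56,56,56,56]
}}

```text
time: 25.52
eef_pos: [0.4846, 0.2915, 0.213]
tcp_rot: [0.885, 0.465, 0.0, 0.0]
contact_force: [0.3, -1.7, 0.4]
opening: 0.656
```

Request:
{"name": "send_rows", "arguments": {
  "translation": [
    [0,0,0.5],
    [0,0,0.5],
    [0,0,0.5],
    [0,0,0],
    [0,0,0]
  ],
  "rotation": [
    [0,0,0],
    [0,0,0],
    [0,0,0],
    [0,0,0],
    [0,0,0]
  ],
  "grip": [56,56,56,56,56]
}}

```text
time: 26.15
eef_pos: [0.4854, 0.2897, 0.1678]
tcp_rot: [0.886, 0.464, 0.0, 0.0]
contact_force: [0.5, 0.4, 0.3]
opening: 0.656
```

Request:
{"name": "send_rows", "arguments": {
  "translation": [
    [0.03,0.01,1],
    [0,0,1],
    [0,0,1],
    [0,0,1],
    [0,0,0.5]
  ],
  "rotation": [
    [0,0,0],
    [0,0,0],
    [0,0,0],
    [0,0,0],
    [0,0,0]
  ],
  "grip": [56,56,56,56,56]
}}

```text
time: 26.78
eef_pos: [0.4855, 0.2904, 0.0317]
tcp_rot: [0.886, 0.464, -0.001, -0.0]
contact_force: [-0.3, 0.6, 0.5]
opening: 0.655
```

Request:
{"name": "send_rows", "arguments": {
  "translation": [
    [0,0,0],
    [0,0,0],
    [0,0,0],
    [0,0,0],
    [0,0,0]
  ],
  "rotation": [
    [0,0,0],
    [0,0,0],
    [0,0,0],
    [0,0,0],
    [0,0,0]
  ],
  "grip": [45,35,25,15,5],
  "squeeze": 30
}}

```text
time: 27.4
eef_pos: [0.4868, 0.2908, 0.0339]
tcp_rot: [0.886, 0.464, 0.001, 0.0]
contact_force: [1.6, -0.8, 3.4]
opening: 0.163
```

Request:
{"name": "send_rows", "arguments": {
  "translation": [
    [0,0,0],
    [0,0,0],
    [0,0,0],
    [0,0,0],
    [0,0,0]
  ],
  "rotation": [
    [0,0,0],
    [0,0,0],
    [0,0,0],
    [0,0,0],
    [0,0,0]
  ],
  "grip": [5,5,5,5,5],
  "squeeze": 90
}}

```text
time: 28.02
eef_pos: [0.4869, 0.2909, 0.034]
tcp_rot: [0.886, 0.464, 0.001, 0.0]
contact_force: [1.5, -1.6, 6.9]
opening: 0.151
```

Gripped the square (opening about 13 mm). Lifting over and turning to the stand's yaw (-8.25°).

Request:
{"name": "send_rows", "arguments": {
  "translation": [
    [0,0,-0.3],
    [0,0,-0.7],
    [0,0,-1],
    [0,0,-1],
    [0,0,-1]
  ],
  "rotation": [
    [0,0,0],
    [0,0,0],
    [0,0,0],
    [0,0,0],
    [0,0,0]
  ],
  "grip": [5,5,5,5,5]
}}

```text
time: 28.65
eef_pos: [0.4842, 0.2903, 0.1521]
tcp_rot: [0.886, 0.464, -0.002, -0.0]
contact_force: [0.2, 0.4, -3.0]
opening: 0.154
```

Request:
{"name": "send_rows", "arguments": {
  "translation": [
    [0,0,-1],
    [0,0,-1],
    [0,0,-0.2],
    [0,0,0],
    [0,0,0]
  ],
  "rotation": [
    [0,0,0],
    [0,0,-0.9],
    [0,0,-0.9],
    [0,0,-0.9],
    [0,0,-0.9]
  ],
  "grip": [5,5,5,5,5]
}}

```text
time: 29.28
eef_pos: [0.4844, 0.2904, 0.2172]
tcp_rot: [0.801, 0.598, -0.002, -0.001]
contact_force: [-0.0, -0.2, -3.3]
opening: 0.154
```

Request:
{"name": "send_rows", "arguments": {
  "translation": [
    [0,0,0],
    [0,0,0],
    [0,0,0],
    [0,0,0]
  ],
  "rotation": [
    [0,0,-0.9],
    [0,0,-0.79],
    [0,0,0],
    [0,0,0]
  ],
  "grip": [5,5,5,5]
}}

```text
time: 29.78
eef_pos: [0.4852, 0.2905, 0.2179]
tcp_rot: [0.756, 0.654, -0.001, -0.0]
contact_force: [-1.0, 0.7, -2.4]
opening: 0.154
```

Request:
{"name": "send_rows", "arguments": {
  "translation": [
    [-0.92,0.435,0],
    [-0.92,0.435,0],
    [-0.92,0.435,0],
    [-0.92,0.435,0],
    [-0.92,0.435,0]
  ],
  "rotation": [
    [0,0,0],
    [0,0,0],
    [0,0,0],
    [0,0,0],
    [0,0,0]
  ],
  "grip": [5,5,5,5,5]
}}

```text
time: 30.4
eef_pos: [0.5306, 0.1438, 0.2185]
tcp_rot: [0.756, 0.654, -0.0, -0.0]
contact_force: [-0.2, 0.0, -3.6]
opening: 0.151
```

Request:
{"name": "send_rows", "arguments": {
  "translation": [
    [-0.92,0.435,0],
    [-0.92,0.435,0],
    [-0.89,0.435,0],
    [0,0,0],
    [0,0,0]
  ],
  "rotation": [
    [0,0,0],
    [0,0,0],
    [0,0,0],
    [0,0,0],
    [0,0,0]
  ],
  "grip": [5,5,5,5,5]
}}

```text
time: 31.02
eef_pos: [0.5573, 0.0583, 0.2184]
tcp_rot: [0.756, 0.654, -0.0, -0.0]
contact_force: [0.3, 0.2, -2.8]
opening: 0.152
```

Request:
{"name": "send_rows", "arguments": {
  "translation": [
    [0,0,1],
    [0,0,1],
    [0,0,1],
    [0,0,1],
    [0,0,0.5]
  ],
  "rotation": [
    [0,0,0],
    [0,0,0],
    [0,0,0],
    [0,0,0],
    [0,0,0]
  ],
  "grip": [5,5,5,5,5]
}}

```text
time: 31.65
eef_pos: [0.5561, 0.0591, 0.0818]
tcp_rot: [0.756, 0.655, -0.001, -0.001]
contact_force: [-0.7, 0.2, -3.1]
opening: 0.155
```

Request:
{"name": "send_rows", "arguments": {
  "translation": [
    [0,0,0.4],
    [0,0,0.2],
    [0,0,0]
  ],
  "rotation": [
    [0,0,0],
    [0,0,0],
    [0,0,0]
  ],
  "grip": [5,5,5]
}}

```text
time: 32.02
eef_pos: [0.5579, 0.0581, 0.066]
tcp_rot: [0.756, 0.654, 0.0, 0.0]
contact_force: [0.1, 0.1, -2.6]
opening: 0.15
```

```bash
cat > fin.py <<'E'
from ov import *
from m3 import ln,sil,M as M3
import sys
S={k:np.array(v) for k,v in snap('scene',sys.argv[1]).items()}
s=ctrl.get_state();e=s['eef_pos'];print({k:np.round(s[k],4) for k in('eef_pos','tcp_rot','contact_force','wrist_torque')})
M['sil']=sil
st,v=fit('sil',(.552,.0344,0,-.1433),[S],zfix=True);print('stand now',st.round(4),v)
zb=e[2]-.034
M['b']=np.vstack([ln([x,.045,.04],[x,.045,.093],40) for x in(-.013,.013)]+[ln([.013,.045,.095],[-.013,.045,.095],20)])
cmd=sys.argv[2:]
q=(e[0],e[1],zb,st[3])
b,v=fit('b',q,[S],zfix=True,yaw=False);r=R.from_euler('z',-st[3]).apply(b[:3]-st[:3]);print('sq fit',b.round(4),'in stand',r.round(4),v)
r=R.from_euler('z',-st[3]).apply(np.array(e)-st[:3]);print('tcp in stand',r.round(4))
sqm=np.vstack([box(-.018,.018,-.055,.055,.012),box(-.013,.013,.045,.055,.095),box(-.007,.007,-.018,.018,.07)])
pf=np.vstack([ln([-.028,.09,.018],[-.028,.09,.152]),ln([.028,.09,.018],[.028,.09,.152]),ln([-.028,.09,.152],[.028,.09,.152]),ln([-.028,.09,.018],[.028,.09,.018])])
A=over(S,[(tf(pf,st),(0,255,0)),(tf(sqm,b),(0,0,255)),(tf(sil,st),(0,255,0))],262,140,85,600/85)
cv2.imwrite(f'pics/{sys.argv[1]}_o.png',A)
E
python3 fin.py scene5 | grep -v '^sil\|post'
```

```text
{'eef_pos': array([0.5582, 0.058 , 0.0664]), 'tcp_rot': array([7.561e-01, 6.545e-01, 4.000e-04, 4.000e-04]), 'contact_force': array([-0.254 , -0.3942, -2.9848]), 'wrist_torque': array([-0.0606,  0.0229, -0.0335])}
stand now [ 0.5521  0.0343  0.     -0.1438] -3.9421375
sq fit [ 0.5567  0.0693  0.0324 -0.1438] in stand [-0.0005  0.0353  0.0324] -1.969865
tcp in stand [0.0026 0.0243 0.0664]
```

View pics/scene5_o.png

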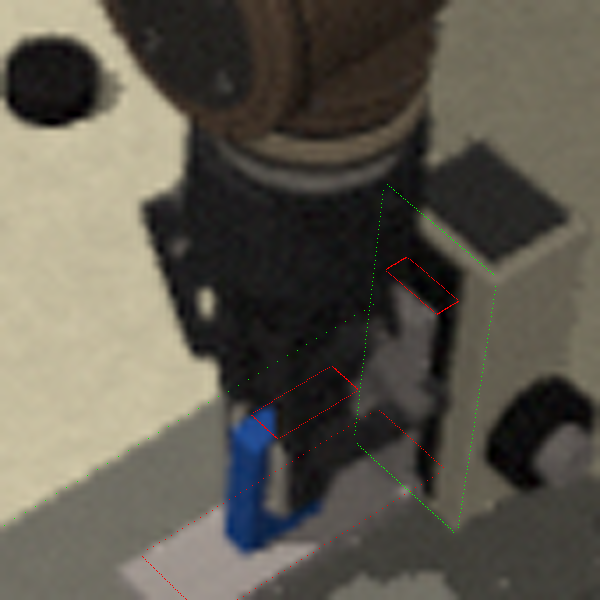

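Run:
```python
from ov import *
c=load('scene');k=600/85;st=np.array([.5521,.0343,0]);r=R.from_euler('z',.1438)
for n,x,y,z in(('foot +x+y corner',407,488,.0444),('foot -x-y corner',122,570,.0444),('pillar top front right',492,270,.152),('pillar top front left',423,222,.152),('pillar top back right',588,222,.152),('grip top near',235,428,.1024)):
    print(n,r.apply(onz(c,(x/k+262-.43,y/k+140-.43),z)-st).round(4))
e=np.array([.5582,.058,.0664]);
print(proj(c,tf(np.array([[.018,.055,.012],[-.018,-.055,.012]]),(.5582,.058,.0324,-.1438))).round(1), [((407/k+261.57),(488/k+139.57)),(122/k+261.57,570/k+139.57)])
```

```text
foot +x+y corner [0.016  0.0738 0.0444]
foot -x-y corner [-0.0167 -0.029   0.0444]
pillar top front right [0.0246 0.091  0.152 ]
pillar top front left [-0.0057  0.0877  0.152 ]
pillar top back right [0.028  0.1313 0.152 ]
grip top near [-0.0058  0.0091  0.1024]
[[322.1 208.8]
 [278.7 221. ]] [(319.22833333333335, 208.70333333333332), (278.85333333333335, 220.32)]
```

The picture shows the square hovering in front of the pillar strip, foot over the plate. Foot corners give x offset about +1 mm relative to the pillar and a face gap of about 12 mm. Shifting -1 mm and lowering to touch.

Request:
{"name": "send_rows", "arguments": {
  "translation": [
    [0,-0.03,0.2],
    [0,0,0.15],
    [0,0,0.05],
    [0,0,0]
  ],
  "rotation": [
    [0,0,0],
    [0,0,0],
    [0,0,0],
    [0,0,0]
  ],
  "grip": [5,5,5,5]
}}

```text
time: 32.58
eef_pos: [0.5566, 0.0581, 0.0535]
tcp_rot: [0.756, 0.654, -0.0, -0.0]
contact_force: [-0.2, -0.5, -4.0]
opening: 0.153
```

Request:
{"name": "send_rows", "arguments": {
  "translation": [
    [0,0,0.04],
    [0,0,0.04],
    [0,0,0]
  ],
  "rotation": [
    [0,0,0],
    [0,0,0],
    [0,0,0]
  ],
  "grip": [5,5,5]
}}

```text
time: 32.95
eef_pos: [0.557, 0.058, 0.052]
tcp_rot: [0.756, 0.654, 0.0, 0.0]
contact_force: [-0.4, -1.4, 1.5]
opening: 0.149
```

Request:
{"name": "send_rows", "arguments": {
  "translation": [
    [0,0,-0.05],
    [0.1,0,0],
    [0.1,0,0],
    [0.07,0,0],
    [0,0,0]
  ],
  "rotation": [
    [0,0,0],
    [0,0,0],
    [0,0,0],
    [0,0,0],
    [0,0,0]
  ],
  "grip": [5,5,5,5,5]
}}

```text
time: 33.58
eef_pos: [0.5578, 0.0664, 0.0527]
tcp_rot: [0.756, 0.655, -0.0, -0.0]
contact_force: [0.7, 0.5, -2.8]
opening: 0.15
```

Request:
{"name": "send_rows", "arguments": {
  "translation": [
    [0.04,0,0],
    [0,0,0]
  ],
  "rotation": [
    [0,0,0],
    [0,0,0]
  ],
  "grip": [5,5]
}}

```text
time: 33.83
eef_pos: [0.5579, 0.0668, 0.0527]
tcp_rot: [0.756, 0.654, -0.001, 0.0]
contact_force: [-0.8, -3.2, -2.5]
opening: 0.156
```

Request:
{"name": "send_rows", "arguments": {
  "translation": [
    [0.04,0,0],
    [0,0,0]
  ],
  "rotation": [
    [0,0,0],
    [0,0,0]
  ],
  "grip": [5,5]
}}

```text
time: 34.08
eef_pos: [0.5578, 0.0668, 0.0527]
tcp_rot: [0.756, 0.655, -0.002, 0.001]
contact_force: [-2.9, -8.6, -2.6]
opening: 0.152
```

Contact with the pillar at about 8.6 N. Easing off y slightly, pressing down, then trimming.

Request:
{"name": "send_rows", "arguments": {
  "translation": [
    [-0.04,0,0],
    [0,0,0.05],
    [0,0,0.04],
    [0,0,0],
    [0,0,0]
  ],
  "rotation": [
    [0,0,0],
    [0,0,0],
    [0,0,0],
    [0,0,0],
    [0,0,0]
  ],
  "grip": [5,5,5,5,5]
}}

```text
time: 34.7
eef_pos: [0.5583, 0.0668, 0.052]
tcp_rot: [0.756, 0.655, -0.001, 0.0]
contact_force: [-5.3, -5.4, 6.9]
opening: 0.154
```

Run:
```python
from h import *
s=ctrl.get_state();print({k:np.round(s[k],4) for k in('eef_pos','tcp_rot','contact_force','wrist_torque')})
```

```text
{'eef_pos': array([0.5583, 0.0668, 0.052 ]), 'tcp_rot': array([ 7.559e-01,  6.547e-01, -7.000e-04,  2.000e-04]), 'contact_force': array([-5.3315, -5.362 ,  6.9381]), 'wrist_torque': array([-0.569 ,  0.9074,  0.0634])}
```

Request:
{"name": "send_rows", "arguments": {
  "translation": [
    [0,-0.03,0],
    [0.04,0,0.02],
    [0,0,0],
    [0,0,0]
  ],
  "rotation": [
    [0,0,0],
    [0,0,0],
    [0,0,0],
    [0,0,0]
  ],
  "grip": [5,5,5,5]
}}

```text
time: 35.2
eef_pos: [0.5583, 0.0667, 0.052]
tcp_rot: [0.756, 0.655, -0.001, 0.002]
contact_force: [-5.1, -10.4, 7.8]
opening: 0.154
```

```bash
cat > st.py <<'E'
from h import *
s=ctrl.get_state();print({k:np.round(s[k],4) for k in('eef_pos','tcp_rot','contact_force','wrist_torque')})
r=R.from_quat(s['tcp_rot']);print('F tool',r.inv().apply(s['contact_force']).round(2),'T tool',r.inv().apply(s['wrist_torque']).round(2),'tilt deg',np.degrees(np.arccos(-r.as_matrix()[2,2])).round(2))
E
python3 st.py
```

```text
{'eef_pos': array([0.5583, 0.0667, 0.052 ]), 'tcp_rot': array([ 0.7558,  0.6548, -0.0009,  0.0015]), 'contact_force': array([ -5.0858, -10.3911,   7.8008]), 'wrist_torque': array([-1.0099,  0.8153,  0.0082])}
F tool [-11.04  -3.55  -7.77] T tool [ 0.66 -1.12 -0.01] tilt deg 0.21
```

Request:
{"name": "send_rows", "arguments": {
  "translation": [
    [0,-0.04,0],
    [0.015,0,0.04],
    [0,0,0],
    [0,0,0]
  ],
  "rotation": [
    [0,0,0],
    [0,0,0],
    [0,0,0],
    [0,0,0]
  ],
  "grip": [5,5,5,5]
}}

```text
time: 35.7
eef_pos: [0.5583, 0.0668, 0.052]
tcp_rot: [0.756, 0.655, -0.0, 0.003]
contact_force: [-4.7, -12.7, 12.6]
opening: 0.147
```

```bash
python3 st.py; python3 fin.py scene6 | grep 'stand'
python3 - <<'E'
import cv2,numpy as np
a=cv2.imread('pics/scene6.png')
cv2.imwrite('pics/last.png',cv2.resize(a[140:280,215:395],(770,599),interpolation=cv2.INTER_CUBIC))
E
```

```text
{'eef_pos': array([0.5583, 0.0668, 0.052 ]), 'tcp_rot': array([ 7.559e-01,  6.547e-01, -4.000e-04,  2.500e-03]), 'contact_force': array([ -4.6927, -12.745 ,  12.6078]), 'wrist_torque': array([-1.2255,  0.9633, -0.0448])}
F tool [-13.33  -2.78 -12.57] T tool [ 0.78 -1.35  0.04] tilt deg 0.29
stand now [ 0.5522  0.0343  0.     -0.1442] -3.966303
sq fit [ 0.5447  0.1029  0.018  -0.1442] in stand [-0.0173  0.0668  0.018 ] -2.063458
tcp in stand [0.0014 0.033  0.052 ]
```

View pics/last.png

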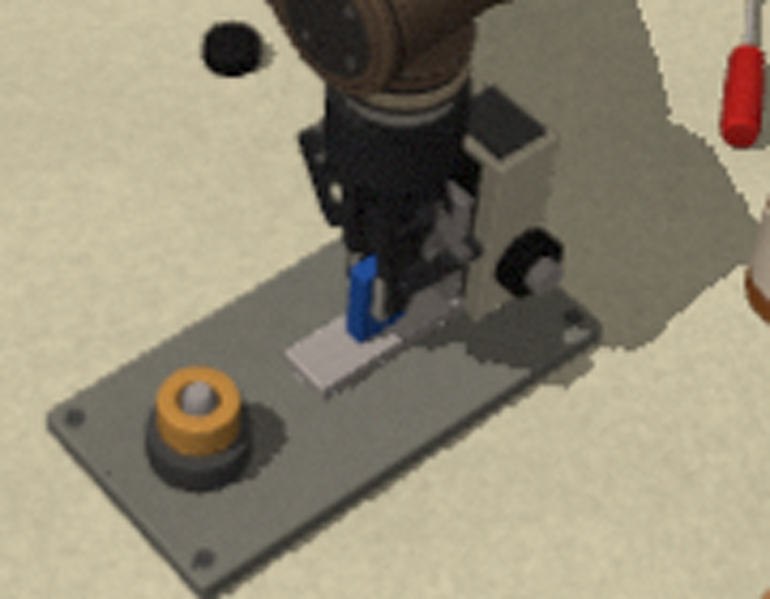

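The last picture shows both rings stacked and seated, foot flat on the plate and blade at the pillar; the stand fit is unchanged. I'll trim the small tool tilt (about 0.25°) and slightly reduce the push.

Request:
{"name": "send_rows", "arguments": {
  "translation": [
    [-0.01,-0.01,-0.012],
    [0,0,0],
    [0,0,0],
    [0,0,0]
  ],
  "rotation": [
    [0.03,0.04,0],
    [0,0,0],
    [0,0,0],
    [0,0,0]
  ],
  "grip": [5,5,5,5]
}}

```text
time: 36.25
eef_pos: [0.5583, 0.0669, 0.052]
tcp_rot: [0.756, 0.655, 0.001, 0.001]
contact_force: [-3.7, -10.2, 8.7]
opening: 0.149
```

```bash
python3 st.py
```

```text
{'eef_pos': array([0.5583, 0.0669, 0.052 ]), 'tcp_rot': array([7.559e-01, 6.547e-01, 7.000e-04, 8.000e-04]), 'contact_force': array([ -3.73  , -10.1712,   8.7098]), 'wrist_torque': array([-1.3325,  0.5747, -0.03  ])}
F tool [-10.6   -2.22  -8.71] T tool [ 0.38 -1.4   0.03] tilt deg 0.12
```

Request:
{"name": "send_rows", "arguments": {
  "translation": [
    [0.01,-0.01,0.01],
    [0,0,0],
    [0,0,0],
    [0,0,0],
    [0,0,0]
  ],
  "rotation": [
    [0,0,0],
    [0,0,0],
    [0,0,0],
    [0,0,0],
    [0,0,0]
  ],
  "grip": [5,5,5,5,5]
}}

```text
time: 36.88
eef_pos: [0.5583, 0.0668, 0.052]
tcp_rot: [0.756, 0.655, 0.001, 0.001]
contact_force: [-4.0, -12.2, 9.7]
opening: 0.153
```

```bash
python3 st.py; python3 fin.py scene7 | grep 'stand now'
```

```text
{'eef_pos': array([0.5583, 0.0668, 0.052 ]), 'tcp_rot': array([7.558e-01, 6.548e-01, 6.000e-04, 1.200e-03]), 'contact_force': array([ -3.9789, -12.2255,   9.7205]), 'wrist_torque': array([-1.4811,  0.6864, -0.0472])}
F tool [-12.67  -2.17  -9.72] T tool [ 0.47 -1.56  0.04] tilt deg 0.15
stand now [ 0.5522  0.0343  0.     -0.1451] -3.9697716
```

The readings are steady: 12.7 N into the pillar, 9.7 N down from the hand (about 3 N of weight on top), stand unmoved. Handing in.

```bash
python3 -c "
from plant import ticket
print(ticket.sign_off())"
```

```text
the job is handed in; nothing more can be done
None
```

I handed the job in at about 37 s, with the square still gripped and pressed into the corner. The sign-off reported no verdict.

**What I did:** I threaded the large dark ring, then the brass ring, down the post. I then lifted the square over the pillar, turned it to the stand's direction, and pressed it down and against the pillar face.

**Last checks:**
- **Rings:** Both seated at the expected heights, with upward reaction from the plate and stack. The last pictures show them stacked on the post.
- **Square, push:** The wrist reading was 12.7 N toward the pillar and 9.7 N down. The square's weight adds about 3 N on the plate. The tool tilt was about 0.15°.
- **Square, height:** The tool stood 18 mm above its height when it gripped the square on the bench, which matches the foot flat on the plate.
- **Stand:** The picture fit stayed within 0.1 mm and 0.1° of where it was before pressing. The bystanders were not measured again after the moves. None were on the arm's path, and nothing looked moved in the parts of the scene I viewed.

**Weak or disagreeing checks:**
- The automatic picture fit of the blade failed because the gripper hid it. Centring on the pillar's middle therefore rests on foot corners picked by eye and the tool position, good to about 1–2 mm.
- About 2 N of sideways force remained on the square.
- My first fits of the stand were off by several millimetres because they locked onto the wrong plate edge. After I corrected that, the two cameras agreed within about 2 mm.

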